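# Slide the housing into its stop and snap its cover on

## Robot

A 6-joint arm with a two-finger parallel gripper is mounted at the origin on a cart in front of the work surface, level with it; the furniture and walls round the work are solid. World frame = base frame: x ahead of the robot, y to its left, z up, the work surface at z = 0. Lengths are in m, angles in degrees, forces in N, time in s.
With the tool pointing down it reaches from about 0.35 to 0.875 m from the base axis. Payload 4.2 kg.
Tool frame: the origin (TCP) lies between the finger pads, 19 mm behind the fingertips; this is the grasp point; z points along the fingers, y is the line along which they close (so a half turn about z gives the same grasp; the last joint's range is limited). The gripper opens to 87 mm and grips with 3 to 60 N. Pads are 19 mm wide; open, the fingers measure 117 mm over their backs; the gripper's body (75 mm by 190 mm) begins 51 mm behind the grasp point.
Start: joints at [79.962, 22.042, 0.453, 0, -68.411, -14.817], TCP at [0.263, 0.567, 0.241] pointing down, gripper open.
Joint ranges: [-179.83, 179.83], [-69.29, 118.12], [-61.27, 80.66], [-181.25, 117.63], [-171.15, -9.14], [-177.46, 177.46]. Speed limits (degrees/s): [159.86, 159.86, 180, 180, 180, 180].

## Interface

Orientations are given as a 3x3 rotation matrix whose columns are the frame's x, y, z axes.
In Python, from station import monitor, eyes, ticket gives the robot as it stands. The module is installed in compiled form; this text tells all that it offers.
- The arm moves only by the tool carry_out, never from a script. Its argument "deltas" is one flat list of numbers, 7 for each row, row after row: the shift along the tool's x, y, z in parts of the range, where 1.0 means 100 cm, then the turn, a rotation vector about the tool's x, y, z in parts of the range, where 1.0 means pi rad, then the finger opening in m, from 0 to 0.087. A call has exactly 8 rows; each row is the pose to reach, as a shift and turn from the pose commanded when the call began, along the tool's axes at that moment; what a row does not reach only later rows make up. A row lasts 1/10 s, in which the tool goes at most 50 mm and 8.59 degrees, less where a joint would pass 70% of its speed; a pose out of reach is approached as far as the arm can. Shift and turn numbers lie between -1 and 1, and a call with a number outside is refused. A call with a gripper value outside its range is refused whole. The fingers move at their own pace and stop on an object; the grip force is fixed at half the most. Time passes only in rows, so rows that repeat a pose let the fingers close, or fill a call up. It gives the time, the measured TCP pose, the force, the opening and the grip force at its end, in the units of the state.
- monitor.read_state(): the state, without advancing time (a new reading comes with each control period).
- eyes.snapshot(name): name is "scene" or "top" or "wrist"; returns (picture, depth): 480x640x3 uint8, blue, green, red; 480x640 float32, m along the optical axis (not along the pixel's ray), 0 where there is no reading.
- eyes.calibration(name): a dict with "fx", "fy", "cx", "cy" (pixels), "eye" and "orientation" of the camera in the world. Camera axes: x right, y up, looking along -z (the intrinsics and any distortion apply to the point x, -y, -z); pixel columns grow to the right and rows downward; lengths in m; the calibration is good to about 2 mm. A picture is of the moment at which its call begins: read the wrist's pose just before it. calibration takes no time and is no camera call; for the wrist camera it gives the pose at the moment of the call.
- ticket.hand_in(): hands the job in; it is judged then, once.
The state is a dict: "t": time; "joint_positions": joint angles; "joint_vel": joint speeds; "tau": joint torques, N m; "tool_pos": TCP position; "ee_rot": TCP orientation; "force": force on the tool from outside, world axes, zero at the start; "ft_torque": the same for the moment, N m; "grip_width": opening from 0.0 (shut) to 1.0 (fully open); "grasp_force": force on a finger pad.
Only numpy, scipy, OpenCV 4.12 (cv2) and the standard library are available. Lean on these libraries where they do the work, as an engineer would, in place of code of your own. Each camera call takes 0.05 s, during which the arm holds its last target. There are 200 camera calls.

## Task

Slide the open electronics housing flat along the bench, without lifting it, into the U-shaped metal stop until it is home against the back bar. Then set the cover on the housing, rib up, and press it down until both spring tongues snap over its edges and it lies flush, and keep pressing down with about 10 N: the job finishes with the gripper still pressing on the cover, not let go. Leave the flux pot, the heat sink and the tweezers alone.

Things in the scene. Friction and masses are not known exactly. Their poses are not given: they have to be found in the camera images.
- stop: Aluminium U-shaped stop fixed to the bench (mm). Origin on the bench where the housing's underside centre stands when home. +x (roughly world -y) is the slide-in direction; mouth on the -x side. Back bar 14 high, face at x = 47. Side cheeks 12 high from x = 16 to 48, inner faces at y = +-30.5, flaring outward from x = 16 to about 4. The bench is its floor.
- housing: Loose grey open-topped plastic box, 92 (x) x 56 (y) x 34 mm high, about 0.4 kg, circuit board inside. Origin: centre of underside, z up. Rim at z = 34; inside 80 x 50 mm, clear above z = 18. An 18 mm wide black spring tongue, hooked inward, stands at each short end, top at z = 49. Starts 12 to 18 cm from home on the stop's -x side, +x end leading.
- housing_grip (a point): Point on the housing 12 mm to -x of its middle, at z = 36: with the TCP here, closing across its long sides (56 mm), the fingers clear the stop's cheeks.
- cover: Loose grey cover, 0.07 kg, lying rib up. Origin: centre of its lowest face, z up. A stepped spigot 14 mm deep (72 x 42 mm at the tip, 77 x 47 at the top), then a plate 86 (x) x 56 (y) mm from z = 14 to 18, then a rib. Fits either way round, x along the housing's x. Fully down its origin is 20 mm above the housing's origin.
- cover_rib (a point): Top centre of the cover's finger rib, 38 mm above its origin; rib 44 (cover x) x 14 (y) mm, z = 18 to 38. Gripped across it, the fingertips can stand on the plate and press it. The tongues are met with the cover's origin about 31 mm above the housing's; the push climbs to 7 to 20 N, falls away by about 21 mm as they snap, then rises again as the plate bears on the rim.
- near_latch (a joint): Tongue at the housing's -x end: outward bend in rad; 0 at rest and when snapped over the cover, about 0.08 while the cover passes.
- far_latch (a joint): Tongue at the housing's +x end, same values.
- flux_pot: Bystander: round tin 56 mm across, 25 mm high; origin at the centre of its underside.
- heat_sink: Bystander: finned heat sink 40 x 45 x 26 mm; origin at the centre of its underside.
- tweezers: Bystander: tweezers 12 x 118 x 10 mm lying flat; origin under their centre.
Things that resemble listed ones, but are neither listed nor needed, are in the scene too. Leave any orange or yellow look-alike of the cover alone.

How it is judged (in metres and radians):
On the way, in this order (a step that is already met when the one before it is completed fails the run):
1. the housing stands home in the stop (x of housing in the frame of stop between -0.004 and 0.004 m and y of housing in the frame of stop between -0.005 and 0.005 m and angle between the x axis of housing and the x axis of stop, either way round below 0.12 rad and height (world z) of housing below 0.005 m and angle between housing's own z axis and vertical below 0.05 rad), for 0.2 s.
2. the cover is snapped on under both tongues (z of cover in the frame of housing between 0.017 and 0.0215 m and horizontal distance between cover and housing below 0.004 m and angle between the x axis of cover and the x axis of housing, either way round below 0.08 rad and angle between the z axis of cover and the z axis of housing, either way round below 0.035 rad and value of joint each of near_latch, far_latch below 0.04 rad), for 0.2 s.
At the end, for the whole second after the job is handed in: Housing flat in the stop (4 mm along, 5 mm across, 0.12 rad); cover fully down in it (origin 17 to 21.5 mm above the housing's, centred to 4 mm, square to 0.08, level to 0.035 rad), tongues under 0.04 rad; fingers on the cover with over 4 N, cover on housing with 4 to 40 N, at rest (all of step 1 and all of step 2 and contact force between cover and the fingers above 4 N and contact force between cover and housing between 4 and 40 N and linear speed of cover below 0.01 m/s); the arm keeps its last pose, push and grip.
It fails at once if the housing is lifted or tipped instead of slid (height (world z) of housing above 0.008 m or angle between housing's own z axis and vertical above 0.2 rad).
It fails at once if a bystander is moved (distance of any of flux_pot, heat_sink, tweezers from where it was at the start of the episode above 0.02 m).
It also fails if it takes over 70 s, if anything falls off the work surface, if the arm or the gripper's body presses on something with over 40 N, if the wrist force passes 120 N, or if a joint passes its speed limit or range.

## Working session

There is one attempt and no reset: what is moved stays moved. The work goes in short steps, Python scripts to look and compute and a tool call to move; the robot and the scene stay as the last step left them, time stands still between calls to the robot, and variables do not carry over. Pictures are saved under pics/ and viewed, at most 10 in all, crops included, and the job is handed in when it is done.

Besides the shell and the picture viewer there is one more tool, called after "Request:" in YAML: its name, and indented under it one key for each argument. carry_out: Moves the arm, as the interface text tells. Its arguments: {"type":"object","properties":{"deltas":{"type":"array"}},"required":["deltas"]}

```bash
mkdir -p pics; python3 - <<'E'
from station import monitor, eyes
import cv2,numpy as np
s=monitor.read_state();print(s['t'],s['tool_pos'],np.round(s['ee_rot'],3).tolist(),s['force'],s['grip_width'])
for n in ['top','scene']:
    p,d=eyes.snapshot(n);c=eyes.calibration(n);print(n,c)
    cv2.imwrite(f'pics/{n}0.png',p);np.save(f'pics/{n}0.npy',d)
E
```

```text
0.0 [0.26243904 0.56660021 0.24015604] [[0.907, -0.42, -0.001], [-0.42, -0.907, -0.002], [0.0, 0.002, -1.0]] [-0.37556559  0.3937607  -0.2376034 ] 1.0001187713652562
top {'fx': 605.62503134465, 'fy': 605.62503134465, 'cx': 336.7543283978965, 'cy': 247.83285822423895, 'eye': array([0.37439419, 0.00310989, 1.4640999 ]), 'orientation': array([[ 0.01491211,  0.99273988, -0.11935311],
       [-0.99960576,  0.01764134,  0.02184297],
       [ 0.02378994,  0.11898033,  0.99261157]])}
scene {'fx': 512.227618177567, 'fy': 512.227618177567, 'cx': 334.29419455654573, 'cy': 247.83416154955785, 'eye': array([0.98399675, 0.25008388, 1.02484647]), 'orientation': array([[-0.48756794, -0.77488351,  0.40228479],
       [ 0.87302982, -0.42751808,  0.23462145],
       [-0.00982027,  0.46560052,  0.88494052]])}
```

View pics/top0.png

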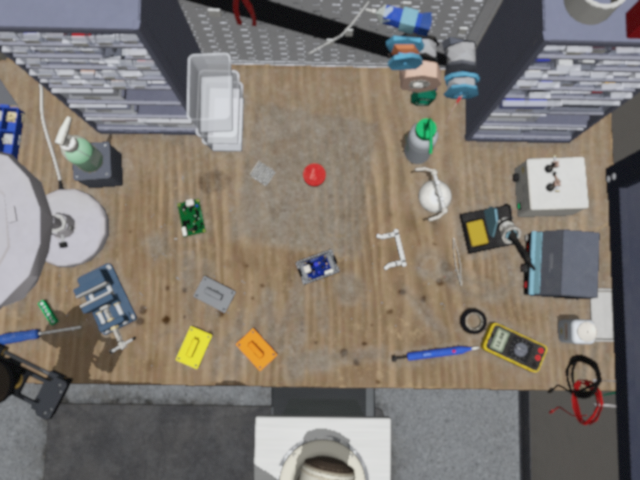

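View pics/scene0.png

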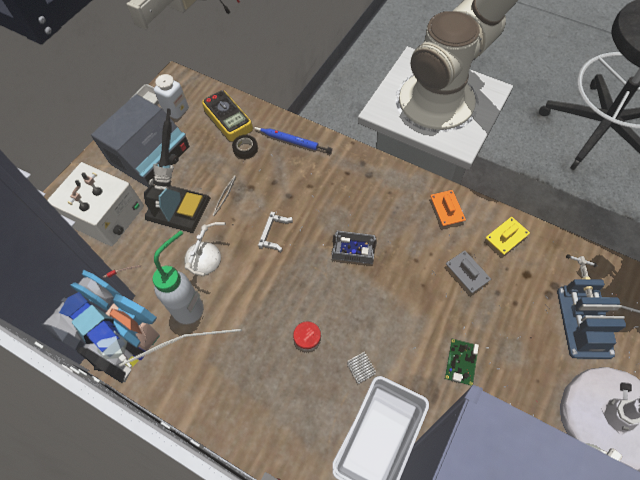

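The top view shows the housing near (318,267), the stop near (394,250) with its mouth to the left, and the grey cover near (215,294). The flux pot is at (315,175), the heat sink at (262,173) and the tweezers at (458,262). The scene view shows the housing at (354,248), the stop at (272,230) and the cover at (467,272).

```bash
cat > h.py <<'E'
import numpy as np,cv2
from station import eyes,monitor
def cloud(c,d):
    v,u=np.indices(d.shape)
    p=np.stack([(u-c['cx'])/c['fx']*d,-(v-c['cy'])/c['fy']*d,-d],-1)
    return p@np.array(c['orientation']).T+c['eye']
def ray(c,uv,z):
    uv=np.atleast_2d(uv).astype(float)
    r=np.c_[(uv[:,0]-c['cx'])/c['fx'],-(uv[:,1]-c['cy'])/c['fy'],-np.ones(len(uv))]@np.array(c['orientation']).T
    return c['eye']+r*((z-c['eye'][2])/r[:,2])[:,None]
def rect(xy):
    r=cv2.minAreaRect((xy*1000).astype(np.float32)); return np.round(r[0],1),np.round(r[1],1),round(r[2],1)
E
python3 - <<'E'
from h import *
W={'top':{'housing':(285,235,350,300),'stop':(370,222,415,278),'cover':(188,268,242,318)},
 'scene':{'housing':(325,222,385,275),'stop':(252,205,298,255),'cover':(440,245,495,300)}}
tiles=[]
for n in W:
    p=cv2.imread(f'pics/{n}0.png');d=np.load(f'pics/{n}0.npy');c=eyes.calibration(n);P=cloud(c,d)
    for o,(a,b,e,f) in W[n].items():
        q=P[b:f,a:e].reshape(-1,3);col=p[b:f,a:e].reshape(-1,3).astype(int)
        lo=.007 if o!='housing' else .020
        m=q[:,2]>lo
        print(n,o,m.sum(),'bench z',np.median(q[q[:,2]<.006,2]).round(4),'zpct',np.percentile(q[m,2],[5,50,95,100]).round(4),rect(q[m,:2]))
        if o=='cover':
            m=q[:,2]>.03;print('  rib',m.sum(),rect(q[m,:2]))
        if o=='housing':
            m=(q[:,2]>.029)&(q[:,2]<.038);print('  rim',rect(q[m,:2]));m=(q[:,2]>.04);print('  tongue',q[m].round(3)[:12].tolist())
        tiles.append(cv2.resize(p[b:f,a:e],(260,290),interpolation=cv2.INTER_CUBIC))
cv2.imwrite('pics/crops.png',np.vstack([np.hstack(tiles[:3]),np.hstack(tiles[3:])]))
E
```

```text
top housing 305 bench z -0.0001 zpct [0.0214 0.0329 1.4641 1.4641] (array([ 4.589e+02, -2.000e-01]), array([153.3,  94.3]), 22.7)
  rim (array([502.4,  17.9]), array([56.4, 91.4]), 21.0)
  tongue [[0.374, 0.003, 1.464], [0.374, 0.003, 1.464], [0.374, 0.003, 1.464], [0.374, 0.003, 1.464], [0.54, -0.012, 0.041], [0.374, 0.003, 1.464], [0.374, 0.003, 1.464], [0.526, -0.02, 0.043], [0.525, -0.022, 0.047], [0.523, -0.02, 0.044], [0.523, -0.022, 0.046], [0.523, -0.024, 0.051]]
top stop 335 bench z -0.0003 zpct [0.0076 0.0128 0.0197 1.4641] (array([ 472.2, -114. ]), array([127.1, 277.4]), 64.5)
top cover 882 bench z -0.0004 zpct [0.0119 0.0181 0.0387 1.4641] (array([404.8, 172.2]), array([343. ,  94.8]), 76.1)
  rib 119 (array([402.4, 143.5]), array([285.6,  19.6]), 74.8)
scene housing 522 bench z 0.0017 zpct [0.0209 0.0318 0.0489 1.0248] (array([738.1, 107.6]), array([560.4,  94.9]), 20.5)
  rim (array([502.8,  20.1]), array([59.4, 91.3]), 21.2)
  tongue [[0.984, 0.25, 1.025], [0.984, 0.25, 1.025], [0.51, -0.026, 0.047], [0.513, -0.027, 0.047], [0.514, -0.024, 0.05], [0.512, -0.023, 0.048], [0.516, -0.026, 0.048], [0.514, -0.024, 0.046], [0.512, -0.022, 0.045], [0.509, -0.022, 0.041], [0.518, -0.024, 0.049], [0.519, -0.021, 0.052]]
scene stop 371 bench z 0.0016 zpct [0.0083 0.014  0.0181 1.0248] (array([757.1,   8.5]), array([656.7,  90.2]), 39.0)
scene cover 960 bench z 0.0016 zpct [0.0167 0.02   0.0398 1.0248] (array([663.3, 280.4]), array([636. , 103.1]), 3.8)
  rib 158 (array([701.7, 267.3]), array([564.2,  42.2]), 0.8)
```

View pics/crops.png

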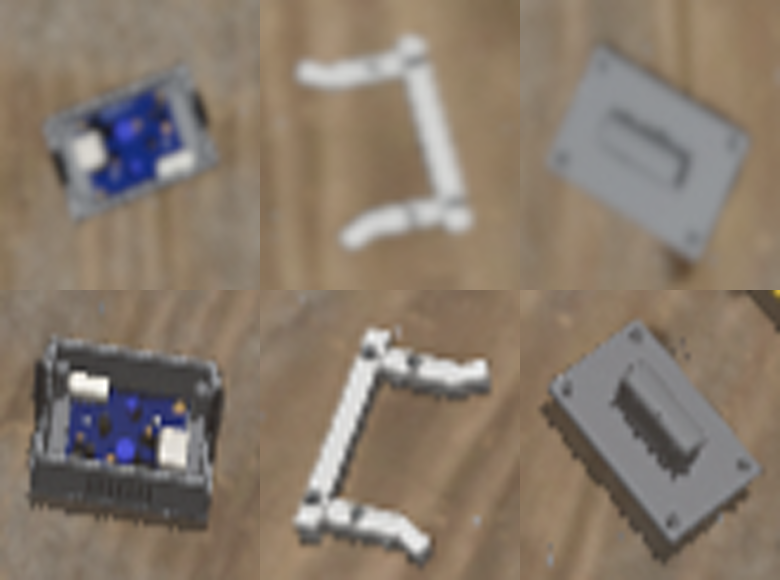

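The crops confirm the identities, and the stop's cheeks open to the left in the top view. Next I fit the stop, cover and housing with outliers removed.

```bash
python3 - <<'E'
from h import *
for n,W in {'top':{'stop':(370,222,415,278),'cover':(188,268,242,318)},'scene':{'stop':(252,205,298,255),'cover':(440,245,495,300)}}.items():
    p=cv2.imread(f'pics/{n}0.png');d=np.load(f'pics/{n}0.npy');c=eyes.calibration(n);P=cloud(c,d)
    for o,(a,b,e,f) in W.items():
        hs=cv2.cvtColor(p,cv2.COLOR_BGR2HSV).astype(int)
        if o=='stop':
            m=np.zeros(d.shape,np.uint8);m[b:f,a:e]=((hs[...,1]<50)&(hs[...,2]>150))[b:f,a:e]
            v,u=np.nonzero(m);X=ray(c,np.c_[u,v],.012)[:,:2]
            print(n,o,len(u),'U rect',rect(X))
            ang=-77.
            for k in range(6):
                t=np.radians(ang);ex=np.array([np.cos(t),np.sin(t)]);ey=np.array([-ex[1],ex[0]])
                x=X@ex;y=X@ey;yc=(np.percentile(y,1)+np.percentile(y,99))/2
                bar=(x>x.max()-.013)&(abs(y-yc)<.025)
                vx,vy,x0,y0=cv2.fitLine((X[bar]*1000).astype(np.float32),cv2.DIST_HUBER,0,.1,.1).ravel()
                ang=np.degrees(np.arctan2(-abs(vx),vy*np.sign(vx)))
            xb=x[bar];print('  ang',ang,'bar x centre',np.median(xb),'lo/hi',np.percentile(xb,[2,98]),'n',bar.sum())
            for s in (1,-1):
                ch=(x<xb.mean()-.012)&(x>xb.mean()-.033)&((y-yc)*s>0.02);print('  cheek y',s,y[ch].mean(),y[ch].min(),y[ch].max())
            yl=[y[(x<xb.mean()-.012)&(x>xb.mean()-.033)&((y-yc)*s>0.02)].mean() for s in(1,-1)]
            print('  mid y',np.mean(yl),'sep',yl[0]-yl[1],'bar mid->xy',np.median(xb)*ex+np.mean(yl)*ey,'ex',ex)
        else:
            q=P[b:f,a:e].reshape(-1,3);g=(q[:,2]<.06)
            for nm,lo,hi in(('plate',.012,.06),('rib',.031,.06)):
                m=g&(q[:,2]>lo)&(q[:,2]<hi);print(n,nm,m.sum(),rect(q[m,:2]),q[m].mean(0).round(4))
E
```

```text
top stop 428 U rect (array([ 549. , -160.3]), array([95.5, 58.2]), 12.7)
  ang -77.19195 bar x centre 0.31012770453414806 lo/hi [0.30417577 0.31607312] n 108
  cheek y 1 0.5286745829620739 0.5216488349141057 0.5360592608670676
  cheek y -1 0.4577297795061535 0.45124265535697217 0.4644649484559455
  mid y 0.49320218123411375 sep 0.07094480345592041 bar mid->xy [ 0.55340768 -0.1821195 ] ex [ 0.24100964 -0.9705227 ]
top plate 826 (array([433.8, 261.4]), array([86.5, 55.9]), 64.3) [0.4337 0.2607 0.0205]
top rib 107 (array([433.7, 260.9]), array([42.5, 14.4]), 64.1) [0.4341 0.2611 0.0374]
scene stop 288 U rect (array([ 546.2, -150.7]), array([92.4, 71.3]), 14.5)
  ang -76.07378 bar x centre 0.30803350887262215 lo/hi [0.30302435 0.31306984] n 88
  cheek y 1 0.5312996801153811 0.5260985719798347 0.5364649519452157
  cheek y -1 0.4596330312357665 0.45451139256073575 0.46536783276901944
  mid y 0.4954663556755738 sep 0.0716666488796146 bar mid->xy [ 0.55503796 -0.17973423] ex [ 0.24067236 -0.9706064 ]
scene plate 950 (array([408.2, 277. ]), array([ 86.5, 118.4]), 64.0) [0.4378 0.264  0.0227]
scene rib 150 (array([435.9, 264. ]), array([43.1, 17.7]), 59.6) [0.4372 0.2638 0.0381]
```

```bash
cat >> h.py <<'E'
from scipy.spatial.transform import Rotation as R
def delta(pos,yaw):
    s=monitor.read_state();A=np.array(s['ee_rot']);t=np.radians(yaw);c,n=np.cos(t),np.sin(t)
    T=np.array([[c,n,0],[n,-c,0],[0,0,-1.]])
    return np.round(A.T@(np.array(pos)-s['tool_pos']),4).tolist(),np.round(R.from_matrix(A.T@T).as_rotvec(degrees=True),2).tolist()
def st():
    s=monitor.read_state();A=np.array(s['ee_rot']);print('t',round(s['t'],2),'pos',np.round(s['tool_pos'],4),'yaw',np.degrees(np.arctan2(A[1,0],A[0,0])).round(2),'tilt',np.round(A[:2,2],4),'F',np.round(s['force'],1),'w',round(s['grip_width']*87,1),'g',round(s['grasp_force'],1),'j6',round(s['joint_positions'][5],1))
E
python3 -c "
from h import *
print(delta([.498,.03,.2],-69))"
```

```text
([0.4393, 0.3878, 0.0411], [0.1, -0.05, 44.14])
```

Careful with the scale: turns go in shares of pi rad. That gives: -0.05 degrees / 180 = -0.0003.

Request:
carry_out:
  deltas: [0.439,0.388,0.041,0.0006,-0.0003,0.245,0.087,0.439,0.388,0.041,0.0006,-0.0003,0.245,0.087,0.439,0.388,0.041,0.0006,-0.0003,0.245,0.087,0.439,0.388,0.041,0.0006,-0.0003,0.245,0.087,0.439,0.388,0.041,0.0006,-0.0003,0.245,0.087,0.439,0.388,0.041,0.0006,-0.0003,0.245,0.087,0.439,0.388,0.041,0.0006,-0.0003,0.245,0.087,0.439,0.388,0.041,0.0006,-0.0003,0.245,0.087]

```text
t: 0.9
tool_pos: [0.423, 0.1996, 0.2131]
ee_rot: [[0.36, -0.933, 0.001], [-0.933, -0.36, 0.002], [-0.001, -0.001, -1.0]]
force: [1.0, 0.9, -0.2]
grip_width: 0.998
grasp_force: 0.0
```

```bash
python3 -c "
from h import *
st();print(delta([.498,.03,.2],-69))"
```

```text
t 0.9 pos [0.423  0.1996 0.2131] yaw -68.92 tilt [0.0005 0.0018] F [ 1.   0.9 -0.2] w 86.9 g 0.0 j6 -24.1
([0.1853, -0.009, 0.0129], [-0.07, 0.09, 0.08])
```

Request:
carry_out:
  deltas: [0.04,-0.002,0.003,0,0,0,0.087,0.09,-0.005,0.006,0,0,0,0.087,0.13,-0.007,0.01,0,0,0,0.087,0.16,-0.008,0.012,0,0,0,0.087,0.18,-0.009,0.013,0,0,0,0.087,0.185,-0.009,0.013,0,0,0,0.087,0.185,-0.009,0.013,0,0,0,0.087,0.185,-0.009,0.013,0,0,0,0.087]

```text
t: 1.7
tool_pos: [0.4974, 0.0327, 0.2]
ee_rot: [[0.359, -0.933, 0.0], [-0.933, -0.359, 0.002], [-0.002, -0.001, -1.0]]
force: [0.7, 0.4, 0.4]
grip_width: 0.997
grasp_force: 0.0
```

```bash
python3 - <<'E'
from h import *
st();c=eyes.calibration('wrist');p,d=eyes.snapshot('wrist')
cv2.imwrite('pics/w1.png',p);np.save('pics/w1.npy',d);print(c)
P=cloud(c,d);g=d>0
m=g&(P[...,2]>.028)&(P[...,2]<.039)&(abs(P[...,0]-.5025)<.07)&(abs(P[...,1]-.019)<.07)
print('rim',m.sum(),rect(P[m][:,:2]),'z',np.median(P[m][:,2]),'bench',np.median(P[g&(abs(P[...,2])<.006)][:,2]))
m=g&(P[...,2]>.006)&(P[...,2]<.018)&(P[...,1]<-.07);print('stop',m.sum(), rect(P[m][:,:2]) if m.sum()>5 else '')
print(delta([.498,.03,.2],-69))
E
```

```text
t 1.7 pos [0.4974 0.0327 0.2   ] yaw -68.93 tilt [0.0004 0.0019] F [0.7 0.4 0.4] w 86.8 g 0.0 j6 -1.3
{'fx': 377.6031361805236, 'fy': 377.6031361805236, 'cx': 313.9136696101823, 'cy': 246.2936663973636, 'eye': array([ 0.52433203, -0.03172822,  0.34430608]), 'orientation': array([[-0.93333534,  0.3469441 ,  0.09227641],
       [-0.35900193, -0.90077904, -0.244366  ],
       [-0.00166068, -0.26120284,  0.96528251]])}
rim 1359 (array([505. ,  22.2]), array([56., 91.]), 20.8) z 0.03461470716336362 bench 0.0010057363122517593
stop 714 (array([ 437.5, -149.9]), array([306.8,  25. ]), 7.4)
([0.003, 0.0005, 0.0001], [-0.07, 0.09, 0.11])
```

View pics/w1.png

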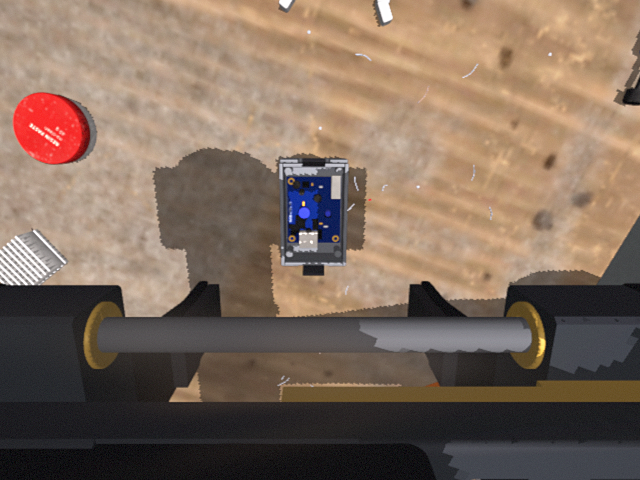

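The wrist view shows the housing at (313,213) with its tongues at (313,160) and (313,270). The stop's mouth is at the top edge and the approach is clear.

In the tool's units: 0.09 degrees / 180 = 0.0005.

Request:
carry_out:
  deltas: [0,-0.001,0.04,-0.0004,0.0005,0,0.087,0,-0.001,0.08,-0.0004,0.0005,0,0.087,0,-0.001,0.11,-0.0004,0.0005,0,0.087,0,-0.001,0.13,-0.0004,0.0005,0,0.087,0,-0.001,0.145,-0.0004,0.0005,0,0.087,0,-0.001,0.156,-0.0004,0.0005,0,0.087,0,-0.001,0.163,-0.0004,0.0005,0,0.087,0,-0.001,0.163,-0.0004,0.0005,0,0.087]

```text
t: 2.55
tool_pos: [0.4984, 0.0332, 0.0366]
ee_rot: [[0.36, -0.933, -0.001], [-0.933, -0.36, -0.001], [0.0, 0.001, -1.0]]
force: [-0.3, 0.4, -0.4]
grip_width: 1.003
grasp_force: 0.0
```

```bash
python3 -c "
from h import *
st();print(delta([.499,.032,.036],-69))"
```

```text
t 2.55 pos [0.4984 0.0332 0.0366] yaw -68.91 tilt [-0.001  -0.0005] F [-0.3  0.4 -0.4] w 87.2 g 0.0 j6 -1.4
([0.0014, -0.0001, 0.0006], [0.06, -0.01, 0.09])
```

Request:
carry_out:
  deltas: [0,0,0,0,0,0,0.05,0,0,0,0,0,0,0.045,0,0,0,0,0,0,0.04,0,0,0,0,0,0,0.04,0,0,0,0,0,0,0.04,0,0,0,0,0,0,0.04,0,0,0,0,0,0,0.04,0,0,0,0,0,0,0.04]

```text
t: 3.35
tool_pos: [0.4986, 0.0328, 0.0373]
ee_rot: [[0.359, -0.933, -0.0], [-0.933, -0.359, -0.0], [0.0, 0.0, -1.0]]
force: [-2.7, -0.2, 4.8]
grip_width: 0.64
grasp_force: 30.0
```

```bash
python3 - <<'E'
from h import *
st()
for n,w in (('top',(380,218,420,282)),('scene',(245,195,305,262))):
    p,d=eyes.snapshot(n);c=eyes.calibration(n);P=cloud(c,d);g=d>0
    m=g&(P[...,2]>.026)&(P[...,2]<.037)&(abs(P[...,0]-.5025)<.06)&(abs(P[...,1]-.019)<.06)
    print(n,m.sum(),rect(P[m][:,:2]))
    cv2.imwrite(f'pics/{n}1.png',p)
c=eyes.calibration('wrist');p,d=eyes.snapshot('wrist');cv2.imwrite('pics/w2.png',p);np.save('pics/w2.npy',d);P=cloud(c,d);g=d>0
m=g&(P[...,2]>.006)&(P[...,2]<.02)&(abs(P[...,0]-.55)<.07)&(abs(P[...,1]+.15)<.06);print('stop px',m.sum(),rect(P[m][:,:2]) if m.sum() else '')
for yaw in(-77,):
    t=np.radians(yaw);ex=np.array([np.cos(t),np.sin(t)])
    print('goal grip -90mm/0', np.array([.541,-.131])-.012*ex)
E
```

```text
t 3.35 pos [0.4986 0.0328 0.0373] yaw -68.96 tilt [-0.0002 -0.0003] F [-2.7 -0.2  4.8] w 55.7 g 30.0 j6 -1.4
top 33 (array([490.9,  -7.5]), array([36. , 81.8]), 53.5)
scene 69 (array([516.8, -15.4]), array([58.3, 20. ]), 15.1)
stop px 0 
goal grip -90mm/0 [ 0.53830059 -0.11930756]
```

View pics/w2.png

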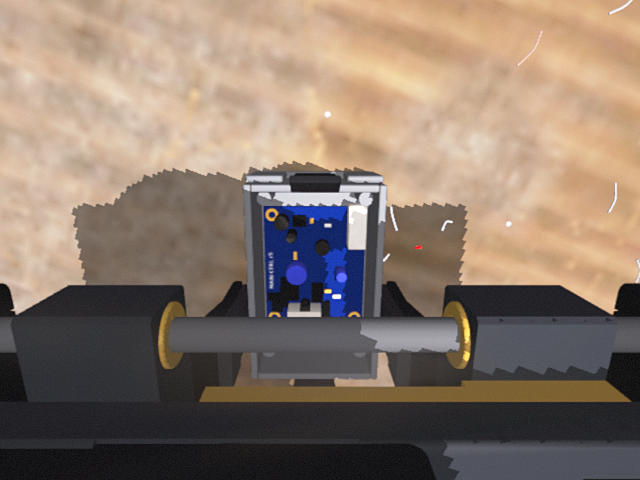

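The wrist view shows the fingers holding the housing across its long sides at (315,290), and nothing has moved. I'll slide it to a point in line with the stop, about 80 mm short of home.

In the tool's units: 8 degrees / 180 = 0.0444.

Request:
carry_out:
  deltas: [0.008,0.001,0,0,0,0.0056,0.04,0.02,0.002,0,0,0,0.0111,0.04,0.032,0.003,0,0,0,0.0194,0.04,0.045,0.004,0,0,0,0.0278,0.04,0.057,0.005,0,0,0,0.0361,0.04,0.069,0.006,0,0,0,0.0444,0.04,0.077,0.006,0,0,0,0.0444,0.04,0.077,0.006,0,0,0,0.0444,0.04]

```text
t: 4.3
tool_pos: [0.5215, -0.0427, 0.0374]
ee_rot: [[0.224, -0.975, 0.001], [-0.975, -0.224, -0.001], [0.001, -0.001, -1.0]]
force: [0.3, -2.8, 5.2]
grip_width: 0.641
grasp_force: 30.0
```

```bash
python3 - <<'E'
from h import *
st();c=eyes.calibration('wrist');p,d=eyes.snapshot('wrist');cv2.imwrite('pics/w3.png',p);np.save('pics/w3.npy',d);P=cloud(c,d);g=d>0
s=monitor.read_state();A=np.array(s['ee_rot']);Q=(P-s['tool_pos'])@A   # tool frame
z=P[...,2]
for nm,m in(('stop',g&(z>.006)&(z<.02)&(abs(P[...,0]-.55)<.07)&(abs(P[...,1]+.15)<.06)&(Q[...,0]>.07)),('housing end',g&(z>.03)&(z<.039)&(abs(Q[...,0]-.05)<.02)&(abs(Q[...,1])<.035))):
    print(nm,m.sum(),'world',rect(P[m][:,:2]),'tool',rect(Q[m][:,:2]),'tool min/max',Q[m].min(0).round(4),Q[m].max(0).round(4))
E
```

```text
t 4.3 pos [ 0.5215 -0.0427  0.0374] yaw -77.07 tilt [ 0.0008 -0.0007] F [ 0.3 -2.8  5.2] w 55.7 g 30.0 j6 -0.3
stop 5040 world (array([ 549.1, -146.6]), array([89. , 38.2]), 13.8) tool (array([107.5,  -3.6]), array([89. , 38.2]), 89.2) tool min/max [ 0.0878 -0.0478  0.0202] [0.1262 0.0411 0.0315]
housing end 1813 world (array([532.7, -83.6]), array([56.3, 24.8]), 12.9) tool (array([42.4, -1.8]), array([24.8, 56.3]), 0.1) tool min/max [ 0.03   -0.03    0.0006] [0.0548 0.0264 0.0074]
```

View pics/w3.png

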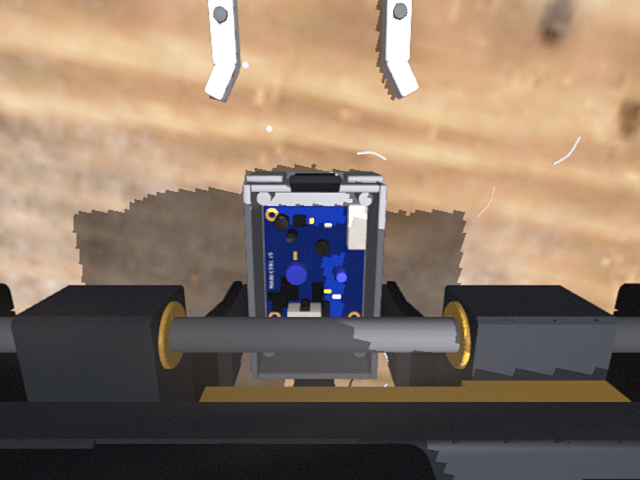

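The view shows the stop's cheek mouths at (222,80) and (400,80), about 2 mm to the left of the housing's axis at (314,180). I'll correct sideways and slide in 68 mm.

In the tool's units: -0.4 degrees / 180 = -0.0022.

Request:
carry_out:
  deltas: [0.008,-0.001,0,0,0,-0.0011,0.04,0.018,-0.002,0,0,0,-0.0022,0.04,0.028,-0.002,0,0,0,-0.0022,0.04,0.038,-0.002,0,0,0,-0.0022,0.04,0.048,-0.002,0,0,0,-0.0022,0.04,0.058,-0.002,0,0,0,-0.0022,0.04,0.065,-0.002,0,0,0,-0.0022,0.04,0.068,-0.002,0,0,0,-0.0022,0.04]

```text
t: 5.15
tool_pos: [0.5383, -0.1069, 0.0374]
ee_rot: [[0.231, -0.973, 0.0], [-0.973, -0.231, 0.001], [-0.001, -0.001, -1.0]]
force: [-1.3, 7.6, 6.2]
grip_width: 0.636
grasp_force: 30.0
```

```bash
python3 - <<'E'
from h import *
st();c=eyes.calibration('wrist');p,d=eyes.snapshot('wrist');cv2.imwrite('pics/w4.png',p[:330]);P=cloud(c,d);g=d>0
s=monitor.read_state();A=np.array(s['ee_rot']);Q=(P-s['tool_pos'])@A;z=P[...,2]
m=g&(z>.010)&(z<.02)&(Q[...,0]>.065)&(Q[...,0]<.1)&(abs(Q[...,1]+.002)<.025);print('bar tool x',m.sum(),np.percentile(Q[m][:,0],[1,5,50,95]))
m=g&(z>.03)&(z<.039)&(abs(Q[...,0]-.05)<.02)&(abs(Q[...,1])<.035);print('end',np.percentile(Q[m][:,0],[95,99]),'y',Q[m][:,1].min(),Q[m][:,1].max())
m=g&(z>.006)&(z<.016)&(abs(Q[...,1])>.028)&(abs(Q[...,1])<.06)&(Q[...,0]>0.02)&(Q[...,0]<.055)
for k in(1,-1):
    y=Q[m][:,1]*k;print('cheek',k,(y>0).sum(),np.percentile(y[y>0],[2,50]) if (y>0).any() else '')
E
```

```text
t 5.15 pos [ 0.5383 -0.1069  0.0374] yaw -76.63 tilt [0.0004 0.0007] F [-1.3  7.6  6.2] w 55.3 g 30.0 j6 7.7
bar tool x 2832 [0.0660342  0.06645585 0.07099101 0.07547768]
end [0.05403489 0.054237  ] y -0.03015028552616801 0.026225148657617218
cheek 1 1343 [0.03004318 0.03522808]
cheek -1 1240 [0.0337534  0.03824271]
```

View pics/w4.png

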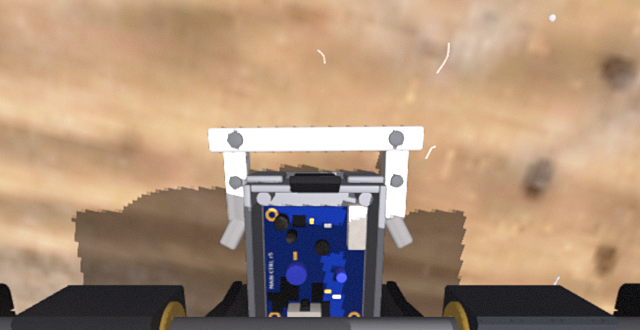

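The view shows the housing entering centred between the cheeks, with the bar face at row 150 and the housing's end at about row 172. The gap is about 11 to 12 mm.

Request:
carry_out:
  deltas: [0.003,0,0,0,0,0,0.04,0.006,0,0,0,0,0,0.04,0.008,0,0,0,0,0,0.04,0.01,0,0,0,0,0,0.04,0.011,0,0,0,0,0,0.04,0.012,0,0,0,0,0,0.04,0.012,0,0,0,0,0,0.04,0.012,0,0,0,0,0,0.04]

```text
t: 6.0
tool_pos: [0.5401, -0.1157, 0.0374]
ee_rot: [[0.233, -0.973, -0.001], [-0.973, -0.233, 0.003], [-0.003, 0.0, -1.0]]
force: [-4.4, 17.4, 9.6]
grip_width: 0.639
grasp_force: 30.0
```

```bash
cat > g.py <<'E'
from h import *
st();c=eyes.calibration('wrist');p,d=eyes.snapshot('wrist');P=cloud(c,d);g=d>0
s=monitor.read_state();A=np.array(s['ee_rot']);Q=(P-s['tool_pos'])@A;z=P[...,2]
m=g&(z>.010)&(z<.02)&(Q[...,0]>.045)&(Q[...,0]<.1)&(abs(Q[...,1]+.002)<.02);print('bar tool x',m.sum(),np.percentile(Q[m][:,0],[1,5,50,95,99]))
m=g&(z>.03)&(z<.039)&(abs(Q[...,0]-.05)<.02)&(abs(Q[...,1])<.035);print('end',np.percentile(Q[m][:,0],[95,99]),'y',Q[m][:,1].min(),Q[m][:,1].max())
E
python3 g.py
```

```text
t 6.0 pos [ 0.5401 -0.1157  0.0374] yaw -76.55 tilt [-0.0011  0.0031] F [-4.4 17.4  9.6] w 55.6 g 30.0 j6 9.1
bar tool x 2343 [0.04808363 0.0571569  0.06217311 0.06715242 0.06755133]
end [0.05425093 0.05436951] y -0.030126156076927972 0.026102820854127316
```

Request:
carry_out:
  deltas: [0.001,0,-0.0005,0,0,0,0.04,0.002,0,-0.0005,0,0,0,0.04,0.003,0,-0.0005,0,0,0,0.04,0.003,0,-0.0005,0,0,0,0.04,0.003,0,-0.0005,0,0,0,0.04,0.003,0,-0.0005,0,0,0,0.04,0.003,0,-0.0005,0,0,0,0.04,0.003,0,-0.0005,0,0,0,0.04]

```text
t: 6.85
tool_pos: [0.5398, -0.1163, 0.0374]
ee_rot: [[0.233, -0.972, -0.003], [-0.972, -0.234, 0.005], [-0.006, 0.002, -1.0]]
force: [-6.8, 27.8, 10.7]
grip_width: 0.641
grasp_force: 30.0
```

```bash
python3 g.py
```

```text
t 6.85 pos [ 0.5398 -0.1163  0.0374] yaw -76.5 tilt [-0.003   0.0055] F [-6.8 27.8 10.7] w 55.8 g 30.0 j6 9.4
bar tool x 2379 [0.04777384 0.05679827 0.06170478 0.06632967 0.06673461]
end [0.0538834  0.05399757] y -0.03036792693552087 0.025794722679860518
```

Request:
carry_out:
  deltas: [-0.002,0,0,0,0,0,0.04,-0.004,0,0,0,0,0,0.04,-0.006,0,0,0,0,0,0.04,-0.006,0,0,0,0,0,0.087,-0.006,0,0,0,0,0,0.087,-0.006,0,0,0,0,0,0.087,-0.006,0,0,0,0,0,0.087,-0.006,0,0,0,0,0,0.087]

```text
t: 7.7
tool_pos: [0.5402, -0.1159, 0.0375]
ee_rot: [[0.232, -0.973, -0.0], [-0.973, -0.232, -0.0], [0.0, 0.0, -1.0]]
force: [0.7, -0.8, -0.1]
grip_width: 0.972
grasp_force: 0.0
```

```bash
python3 g.py
```

```text
t 7.7 pos [ 0.5402 -0.1159  0.0375] yaw -76.58 tilt [-0.     -0.0002] F [ 0.7 -0.8 -0.1] w 84.6 g 0.0 j6 8.7
bar tool x 2379 [0.04791229 0.05687137 0.06217609 0.06681642 0.06721939]
end [0.05398424 0.05409162] y -0.030129443161208885 0.02620441193860476
```

Request:
carry_out:
  deltas: [0,0,-0.03,0,0,0,0.087,0,0,-0.07,0,0,0,0.087,0,0,-0.11,0,0,0,0.087,0,0,-0.14,0,0,0,0.087,0,0,-0.16,0,0,0,0.087,0,0,-0.163,0,0,0,0.087,0,0,-0.163,0,0,0,0.087,0,0,-0.163,0,0,0,0.087]

```text
t: 8.55
tool_pos: [0.5392, -0.1156, 0.199]
ee_rot: [[0.232, -0.973, -0.003], [-0.973, -0.232, 0.0], [-0.001, 0.003, -1.0]]
force: [0.7, -0.4, -0.9]
grip_width: 0.999
grasp_force: 0.0
```

```bash
python3 - <<'E'
from h import *
st();print(delta([.435,.262,.2],-115.8))
c=eyes.calibration('wrist');p,d=eyes.snapshot('wrist');P=cloud(c,d);g=d>0
s=monitor.read_state();A=np.array(s['ee_rot']);Q=(P-s['tool_pos'])@A;z=P[...,2]
for nm,m in(('rim',g&(z>.028)&(z<.039)&(abs(Q[...,0])<.07)&(abs(Q[...,1])<.05)),('stop',g&(z>.007)&(z<.02)&(Q[...,0]>.058)&(Q[...,0]<.1)&(abs(Q[...,1])<.06))):
    print(nm,m.sum(),'tool',rect(Q[m][:,:2]),'world',rect(P[m][:,:2]))
for n in('top','scene'):
    p,d=eyes.snapshot(n);c=eyes.calibration(n);P=cloud(c,d);g=d>0;z=P[...,2]
    m=g&(z>.029)&(z<.038)&(abs(P[...,0]-.541)<.06)&(abs(P[...,1]+.131)<.06)
    print(n,'rim',m.sum(),rect(P[m][:,:2]));cv2.imwrite(f'pics/{n}2.png',p)
E
```

```text
t 8.55 pos [ 0.5392 -0.1156  0.199 ] yaw -76.57 tilt [-0.0029  0.0002] F [ 0.7 -0.4 -0.9] w 86.9 g 0.0 j6 8.7
([-0.3915, 0.0137, -0.0006], [0.17, -0.01, 39.23])
rim 1379 tool (array([12. , -3.6]), array([90.8, 56.2]), 0.1) world (array([ 545. , -126.4]), array([56.2, 90.8]), 13.4)
stop 1287 tool (array([62.9, -3.3]), array([ 9.1, 91. ]), 0.1) world (array([ 556.5, -176. ]), array([91. ,  9.1]), 13.4)
top rim 50 (array([ 536.4, -129.4]), array([45.8, 88.4]), 12.5)
scene rim 235 (array([ 543.1, -127.3]), array([58.2, 90.5]), 13.2)
```

In the tool's units: 39.2 degrees / 180 = 0.2178.

Request:
carry_out:
  deltas: [-0.04,0.001,0,0,0,0.0278,0.087,-0.09,0.003,0,0,0,0.0556,0.087,-0.14,0.005,0,0,0,0.0833,0.087,-0.19,0.007,0,0,0,0.1111,0.087,-0.24,0.009,0,0,0,0.1389,0.087,-0.29,0.01,0,0,0,0.1667,0.087,-0.34,0.012,0,0,0,0.1944,0.087,-0.38,0.014,0,0.0009,0,0.2178,0.087]

```text
t: 9.5
tool_pos: [0.4372, 0.253, 0.2]
ee_rot: [[-0.436, -0.9, 0.003], [-0.9, 0.436, -0.001], [-0.0, -0.003, -1.0]]
force: [0.9, 0.6, -0.7]
grip_width: 0.998
grasp_force: 0.0
```

Request:
carry_out:
  deltas: [-0.007,0.008,0,0,0,0,0.087,-0.007,0.008,0,0,0,0,0.087,-0.007,0.008,0,0,0,0,0.087,-0.007,0.008,0,0,0,0,0.087,-0.007,0.008,0,0,0,0,0.087,-0.007,0.008,0,0,0,0,0.087,-0.007,0.008,0,0,0,0,0.087,-0.007,0.008,0,0,0,0,0.087]

```text
t: 10.3
tool_pos: [0.4342, 0.2602, 0.2006]
ee_rot: [[-0.435, -0.9, 0.003], [-0.9, 0.435, -0.0], [-0.001, -0.003, -1.0]]
force: [0.3, -0.4, 0.2]
grip_width: 0.999
grasp_force: 0.0
```

```bash
cat > c.py <<'E'
from h import *
st();c=eyes.calibration('wrist');p,d=eyes.snapshot('wrist');cv2.imwrite('pics/w5.png',p);P=cloud(c,d);g=d>0
s=monitor.read_state();A=np.array(s['ee_rot']);Q=(P-s['tool_pos'])@A;z=P[...,2]
n=(abs(P[...,0]-.435)<.065)&(abs(P[...,1]-.262)<.065)&(Q[...,0]>-.06)&(p.max(-1).astype(int)-p.min(-1)<40)
for nm,lo,hi in(('plate',.012,.026),('rib',.033,.045)):
    m=g&n&(z>lo)&(z<hi);print(nm,m.sum(),'tool',rect(Q[m][:,:2]),'world',rect(P[m][:,:2]))
E
python3 c.py
```

```text
t 10.3 pos [0.4342 0.2602 0.2006] yaw -115.79 tilt [ 0.003  -0.0004] F [ 0.3 -0.4  0.2] w 86.9 g 0.0 j6 -75.3
plate 5074 tool (array([-6. ,  0.7]), array([85.9, 56.1]), 0.2) world (array([436.7, 265.9]), array([85.9, 56.1]), 64.0)
rib 861 tool (array([-5.7,  0.6]), array([43.6, 14.6]), 0.2) world (array([436.6, 265.6]), array([43.6, 14.6]), 64.0)
```

Request:
carry_out:
  deltas: [-0.004,0.0015,0.04,0,0,0,0.087,-0.004,0.0015,0.08,0,0,0,0.087,-0.004,0.0015,0.11,0,0,0,0.087,-0.004,0.0015,0.13,0,0,0,0.087,-0.004,0.0015,0.145,0,0,0,0.087,-0.004,0.0015,0.155,0,0,0,0.087,-0.004,0.0015,0.161,0,0,0,0.087,-0.004,0.0015,0.162,0,0,0,0.087]

```text
t: 11.15
tool_pos: [0.4349, 0.2646, 0.0382]
ee_rot: [[-0.435, -0.901, 0.003], [-0.901, 0.435, -0.001], [-0.0, -0.003, -1.0]]
force: [0.1, 0.1, -0.7]
grip_width: 0.999
grasp_force: 0.0
```

```bash
python3 c.py
```

```text
t 11.15 pos [0.4349 0.2646 0.0382] yaw -115.75 tilt [ 0.0026 -0.0009] F [ 0.1  0.1 -0.7] w 86.9 g 0.0 j6 -75.7
plate 14336 tool (array([-1.6, -0.8]), array([ 86.5, 104.8]), 0.5) world (array([436.6, 265.9]), array([ 86.5, 104.8]), 63.8)
rib 2953 tool (array([-0.7,  1.6]), array([103. ,  44.3]), 76.8) world (array([433.9, 266.2]), array([ 44.3, 103. ]), 77.5)
```

Request:
carry_out:
  deltas: [0,0,0.0005,0,0,0,0.04,0,0,0.0005,0,0,0,0.01,0,0,0.0005,0,0,0,0.005,0,0,0.0005,0,0,0,0.005,0,0,0.0005,0,0,0,0.005,0,0,0.0005,0,0,0,0.005,0,0,0.0005,0,0,0,0.005,0,0,0.0005,0,0,0,0.005]

```text
t: 12.0
tool_pos: [0.4349, 0.2647, 0.038]
ee_rot: [[-0.434, -0.901, 0.003], [-0.901, 0.434, -0.0], [-0.001, -0.003, -1.0]]
force: [-0.2, -0.4, 0.7]
grip_width: 0.357
grasp_force: 0.0
```

Request:
carry_out:
  deltas: [0,0,-0.01,0,0,0,0.005,0,0,-0.03,0,0,0,0.005,0,0,-0.05,0,0,0,0.005,0,0,-0.07,0,0,0,0.005,0,0,-0.09,0,0,0,0.005,0,0,-0.11,0,0,0,0.005,0,0,-0.12,0,0,0,0.005,0,0,-0.12,0,0,0,0.005]

```text
t: 12.8
tool_pos: [0.4352, 0.2653, 0.1598]
ee_rot: [[-0.434, -0.901, 0.006], [-0.901, 0.434, 0.002], [-0.005, -0.004, -1.0]]
force: [0.8, -0.1, -0.0]
grip_width: 0.057
grasp_force: 0.0
```

```bash
cat > v.py <<'E'
from h import *
import sys
# held cover in tool frame, in wrist view: plate top at tool z=.019+ ; near(+x) edge
st();c=eyes.calibration('wrist');p,d=eyes.snapshot('wrist');cv2.imwrite(sys.argv[1],p);P=cloud(c,d);g=d>0
s=monitor.read_state();A=np.array(s['ee_rot']);Q=(P-s['tool_pos'])@A
m=g&(abs(Q[...,2]-.019)<.005)&(Q[...,0]>.015)&(Q[...,0]<.07)&(abs(Q[...,1])<.04)
print('plate front',m.sum(),rect(Q[m][:,:2]),'z',np.median(Q[m][:,2]),'xmax',np.percentile(Q[m][:,0],[98,99.5]),'y',np.percentile(Q[m][:,1],[.5,99.5]))
print(delta([.5402,-.1159,.2],-76.6))
E
python3 v.py pics/w6.png
```

```text
t 12.8 pos [0.4352 0.2653 0.1598] yaw -115.75 tilt [0.0056 0.0024] F [ 0.8 -0.1 -0. ] w 4.9 g 0.0 j6 -75.6
  return _methods._mean(a, axis=axis, dtype=dtype,
  ret = ret.dtype.type(ret / rcount)
Traceback (most recent call last):
  File "v.py", line 7, in <module>
    print('plate front',m.sum(),rect(Q[m][:,:2]),'z',np.median(Q[m][:,2]),'xmax',np.percentile(Q[m][:,0],[98,99.5]),'y',np.percentile(Q[m][:,1],[.5,99.5]))
                                                                                 ~~~~~~~~~~~~~^^^^^^^^^^^^^^^^^^^^^
IndexError: index -1 is out of bounds for axis 0 with size 0
```

View pics/w6.png

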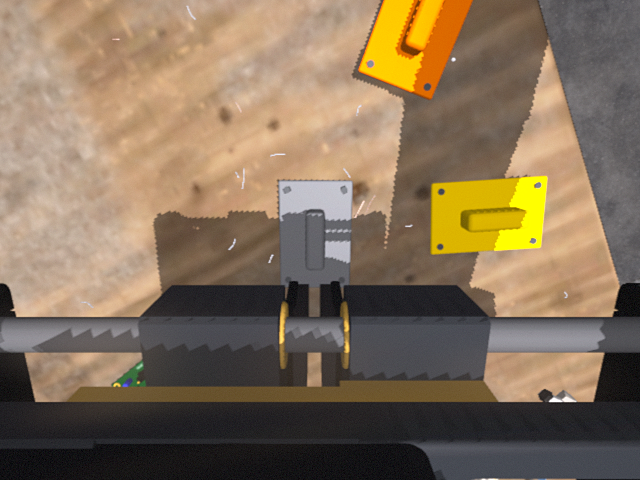

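The fingers were still closing when I lifted. The cover still lies on the bench at (315,232), so I'll reopen, go back down and wait for the grip.

Request:
carry_out:
  deltas: [0,0,0,0,0,0,0.06,0,0,0.01,0,0,0,0.06,0,0,0.02,0,0,0,0.06,0,0,0.03,0,0,0,0.06,0,0,0.04,0,0,0,0.06,0,0,0.05,0,0,0,0.06,0,0,0.06,0,0,0,0.06,0,0,0.065,0,0,0,0.06]

```text
t: 13.65
tool_pos: [0.4344, 0.2643, 0.0917]
ee_rot: [[-0.435, -0.901, 0.002], [-0.901, 0.435, -0.002], [0.001, -0.002, -1.0]]
force: [0.1, -0.1, -0.4]
grip_width: 0.662
grasp_force: 0.0
```

```bash
python3 c.py; python3 -c "
from h import *
print(delta([.4349,.2647,.038],-115.8))"
```

```text
t 13.65 pos [0.4344 0.2643 0.0917] yaw -115.76 tilt [ 0.0017 -0.0018] F [ 0.1 -0.1 -0.4] w 57.6 g 0.0 j6 -75.6
plate 9262 tool (array([ 1.9, -1.1]), array([76.9, 56.2]), 0.2) world (array([434.4, 261.8]), array([76.9, 56.2]), 64.1)
rib 1917 tool (array([-2.3, -1.2]), array([14.8, 43.6]), 89.6) world (array([436.4, 265.5]), array([43.6, 14.8]), 64.6)
([-0.0009, -0.0003, 0.0534], [-0.11, -0.09, 0.03])
```

In the tool's units: -0.1 degrees / 180 = -0.0006.

Request:
carry_out:
  deltas: [-0.001,0,0.02,-0.0006,-0.0006,0,0.06,-0.001,0,0.035,-0.0006,-0.0006,0,0.06,-0.001,0,0.045,-0.0006,-0.0006,0,0.06,-0.001,0,0.051,-0.0006,-0.0006,0,0.06,-0.001,0,0.054,-0.0006,-0.0006,0,0.06,-0.001,0,0.054,-0.0006,-0.0006,0,0.04,-0.001,0,0.054,-0.0006,-0.0006,0,0.01,-0.001,0,0.054,-0.0006,-0.0006,0,0.005]

```text
t: 14.5
tool_pos: [0.4357, 0.2659, 0.0396]
ee_rot: [[-0.434, -0.901, 0.003], [-0.901, 0.434, 0.003], [-0.004, -0.002, -1.0]]
force: [-0.4, -0.6, 0.4]
grip_width: 0.496
grasp_force: 0.0
```

Request:
carry_out:
  deltas: [0,0,0,0,0,0,0.005,0,0,0,0,0,0,0.005,0,0,0,0,0,0,0.005,0,0,0,0,0,0,0.005,0,0,0,0,0,0,0.005,0,0,0,0,0,0,0.005,0,0,0,0,0,0,0.005,0,0,0,0,0,0,0.005]

```text
t: 15.3
tool_pos: [0.4354, 0.2656, 0.0391]
ee_rot: [[-0.434, -0.901, 0.002], [-0.901, 0.434, 0.002], [-0.003, -0.001, -1.0]]
force: [-0.2, 0.0, 1.9]
grip_width: 0.159
grasp_force: 30.0
```

Request:
carry_out:
  deltas: [0,0,-0.01,0,0,0,0.005,0,0,-0.03,0,0,0,0.005,0,0,-0.06,0,0,0,0.005,0,0,-0.09,0,0,0,0.005,0,0,-0.12,0,0,0,0.005,0,0,-0.14,0,0,0,0.005,0,0,-0.15,0,0,0,0.005,0,0,-0.15,0,0,0,0.005]

```text
t: 16.1
tool_pos: [0.4354, 0.2657, 0.1905]
ee_rot: [[-0.435, -0.901, 0.004], [-0.901, 0.435, 0.004], [-0.006, -0.002, -1.0]]
force: [0.2, 1.1, -0.6]
grip_width: 0.156
grasp_force: 30.0
```

```bash
python3 v.py pics/w7.png
```

```text
t 16.1 pos [0.4354 0.2657 0.1905] yaw -115.75 tilt [0.0043 0.0043] F [ 0.2  1.1 -0.6] w 13.5 g 30.0 j6 -75.4
plate front 6977 (array([28.4, -1. ]), array([26.7, 56.1]), 0.0) z 0.018693926547241467 xmax [0.0412185  0.04146787] y [-0.02859396  0.02648372]
([0.2973, -0.2606, -0.0117], [-0.1, 0.15, -39.17])
```

View pics/w7.png

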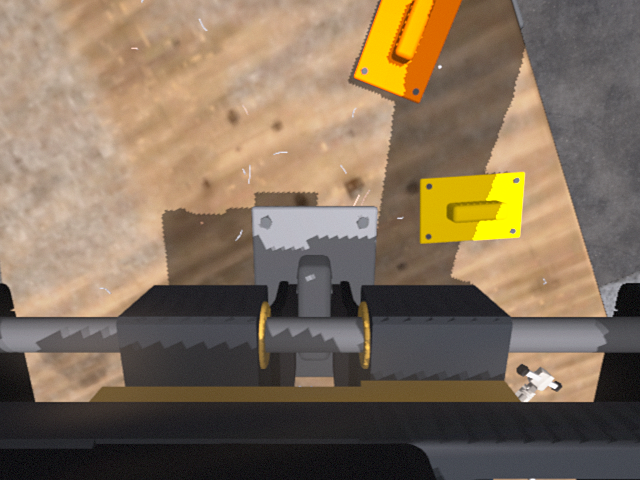

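The view confirms the cover is held, with its front plate edge at row 208 and square to the tool. Now I'll carry it over above the housing.

In the tool's units: 0.15 degrees / 180 = 0.0008.

Request:
carry_out:
  deltas: [0.02,-0.017,0,0,0,-0.0167,0.005,0.054,-0.047,0,0,0,-0.0444,0.005,0.092,-0.08,0,0,0,-0.0722,0.005,0.13,-0.113,0,0,0,-0.1,0.005,0.168,-0.147,0,0,0,-0.1278,0.005,0.206,-0.18,0,0,0,-0.1556,0.005,0.244,-0.213,0,0,0,-0.1833,0.005,0.275,-0.24,0,-0.0006,0.0008,-0.2056,0.005]

```text
t: 16.95
tool_pos: [0.531, -0.0891, 0.1866]
ee_rot: [[0.197, -0.98, -0.004], [-0.98, -0.197, -0.001], [-0.0, 0.004, -1.0]]
force: [1.6, 0.7, -0.3]
grip_width: 0.158
grasp_force: 30.0
```

```bash
python3 -c "
from h import *
st();print(delta([.5428,-.1266,.19],-76.6))"
```

```text
t 16.95 pos [ 0.531  -0.0891  0.1866] yaw -78.63 tilt [-0.0036 -0.0006] F [ 1.6  0.7 -0.3] w 13.7 g 30.0 j6 3.6
([0.0391, -0.0042, -0.0034], [0.21, 0.01, -2.03])
```

Next I move above the housing and down to a hover at TCP z of about 0.115.

In the tool's units: -2 degrees / 180 = -0.0111.

Request:
carry_out:
  deltas: [0.015,-0.002,0,0.0006,0,-0.0056,0.005,0.03,-0.004,0,0.0011,0,-0.0111,0.005,0.038,-0.004,0.01,0.0011,0,-0.0111,0.005,0.038,-0.004,0.03,0.0011,0,-0.0111,0.005,0.038,-0.004,0.05,0.0011,0,-0.0111,0.005,0.038,-0.004,0.063,0.0011,0,-0.0111,0.005,0.038,-0.004,0.071,0.0011,0,-0.0111,0.005,0.038,-0.004,0.071,0.0011,0,-0.0111,0.005]

```text
t: 17.75
tool_pos: [0.5416, -0.1229, 0.1153]
ee_rot: [[0.229, -0.973, -0.001], [-0.973, -0.229, 0.0], [-0.001, 0.001, -1.0]]
force: [-0.4, -0.9, -1.1]
grip_width: 0.159
grasp_force: 30.0
```

```bash
python3 v.py pics/w8.png; python3 - <<'E'
from h import *
p1,d=eyes.snapshot('scene');np.save('pics/s3.npy',d)
c=eyes.calibration('scene');P=cloud(c,d);z=P[...,2];g=(d>0)&(abs(P[...,0]-.542)<.07)&(abs(P[...,1]+.131)<.075)
ex=np.array([np.cos(np.radians(-76.6)),np.sin(np.radians(-76.6))]);ey=np.array([-ex[1],ex[0]])
for nm,lo,hi in(('cover plate',.086,.100),('housing',.006,.036)):
    m=g&(z>lo)&(z<hi);q=P[m][:,:2]-[.5428,-.1266];print(nm,m.sum(),'x',np.percentile(q@ex,[1,99]),'y',np.percentile(q@ey,[1,99]))
cv2.imwrite('pics/s3.png',cv2.resize(p1[180:290,210:350],(760,597),interpolation=cv2.INTER_CUBIC))
E
```

```text
t 17.75 pos [ 0.5416 -0.1229  0.1153] yaw -76.76 tilt [-0.0012  0.0004] F [-0.4 -0.9 -1.1] w 13.8 g 30.0 j6 9.3
plate front 7235 (array([29. , -1.2]), array([56.3, 28. ]), 90.0) z 0.021357975977561713 xmax [0.04244565 0.04277962] y [-0.02877418  0.02636523]
([-0.0074, 0.0005, -0.0835], [-0.07, -0.01, -0.14])
cover plate 286 x [-0.04475603 -0.01353889] y [-0.02604707  0.02888961]
housing 707 x [-0.04528517  0.05722959] y [-0.0261762   0.04658384]
```

View pics/s3.png

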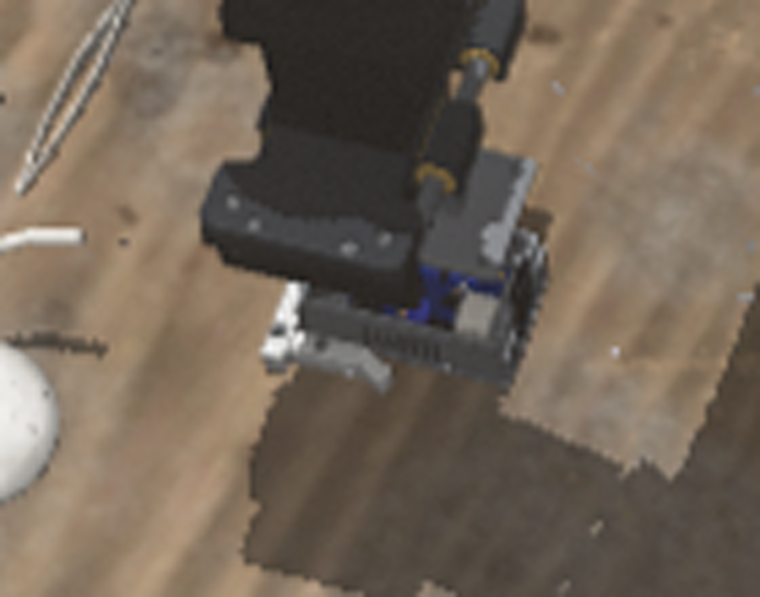

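The enlarged scene view shows the cover held square above the housing in the stop. The plate's right edge is at about (530,165) and the housing's near end at about (530,260). Measured offset: the cover needs about 2.5 mm more towards the bar.

Request:
carry_out:
  deltas: [0,0,0.002,0,0,0,0.005,0,0,0.004,0,0,0,0.005,0,0,0.007,0,0,0,0.005,0,0,0.01,0,0,0,0.005,0,0,0.012,0,0,0,0.005,0,0,0.012,0,0,0,0.005,0,0,0.012,0,0,0,0.005,0,0,0.012,0,0,0,0.005]

```text
t: 18.65
tool_pos: [0.5432, -0.1232, 0.1057]
ee_rot: [[0.229, -0.973, 0.004], [-0.973, -0.229, 0.0], [0.001, -0.004, -1.0]]
force: [0.1, 0.5, 0.1]
grip_width: 0.159
grasp_force: 30.0
```

```bash
cat > e.py <<'E'
from h import *
st();p,d=eyes.snapshot('scene');c=eyes.calibration('scene');P=cloud(c,d);z=P[...,2];g=(d>0)&(abs(P[...,0]-.542)<.07)&(abs(P[...,1]+.131)<.075)
ex=np.array([np.cos(np.radians(-76.6)),np.sin(np.radians(-76.6))]);ey=np.array([-ex[1],ex[0]])
s=monitor.read_state();r=s['tool_pos'][:2];h=s['tool_pos'][2]-.0391+.0175
x=lambda q:(q[:,:2]-r)@ex
y=lambda q:(q[:,:2]-r)@ey
for nm,lo,hi in(('plate',h-.004,h+.005),('housing',.028,.037)):
    m=g&(z>lo)&(z<hi);q=P[m];k=x(q)<0;q=q[k]
    print(nm,len(q),'x lo',np.percentile(x(q),[0,1,3]),'y',np.percentile(y(q),[1,99]),'z',np.median(q[:,2]))
print(delta([.5425,-.1252,.1],-76.6))
E
python3 e.py
```

```text
t 18.65 pos [ 0.5432 -0.1232  0.1057] yaw -76.75 tilt [0.0038 0.0003] F [0.1 0.5 0.1] w 13.8 g 30.0 j6 9.4
plate 281 x lo [-0.0417246  -0.04097839 -0.04049645] y [-0.02594651  0.02852003] z 0.08602986003882152
housing 80 x lo [-0.04128526 -0.04111405 -0.04079352] y [-0.02883373  0.02784132] z 0.03313460860682366
([0.0018, 0.0012, 0.0057], [-0.22, -0.03, -0.15])
```

In the tool's units: -0.2 degrees / 180 = -0.0011.

Request:
carry_out:
  deltas: [0.0025,0.0013,0,-0.0011,0,-0.0006,0.005,0.0025,0.0013,0.003,-0.0011,0,-0.0006,0.005,0.0025,0.0013,0.008,-0.0011,0,-0.0006,0.005,0.0025,0.0013,0.013,-0.0011,0,-0.0006,0.005,0.0025,0.0013,0.018,-0.0011,0,-0.0006,0.005,0.0025,0.0013,0.023,-0.0011,0,-0.0006,0.005,0.0025,0.0013,0.027,-0.0011,0,-0.0006,0.005,0.0025,0.0013,0.027,-0.0011,0,-0.0006,0.005]

```text
t: 19.5
tool_pos: [0.542, -0.1259, 0.0777]
ee_rot: [[0.231, -0.973, -0.001], [-0.973, -0.231, -0.0], [0.0, 0.002, -1.0]]
force: [-0.6, 0.3, -0.7]
grip_width: 0.163
grasp_force: 30.0
```

```bash
python3 e.py
```

```text
t 19.5 pos [ 0.542  -0.1259  0.0777] yaw -76.66 tilt [-0.0015 -0.0005] F [-0.6  0.3 -0.7] w 14.2 g 30.0 j6 9.7
plate 268 x lo [-0.04134604 -0.04125452 -0.04084917] y [-0.02693769  0.02785086] z 0.05799023671364911
housing 65 x lo [-0.04383132 -0.04362414 -0.04341014] y [-0.02611108  0.02917824] z 0.0330838212083997
([-0.0007, -0.0003, -0.0218], [0.04, -0.02, -0.05])
```

Aligned to within 1 mm. I'll lower into the rim.

Request:
carry_out:
  deltas: [0.0005,-0.0005,0.001,0,0,0,0.005,0.0005,-0.0005,0.002,0,0,0,0.005,0.0005,-0.0005,0.003,0,0,0,0.005,0.0005,-0.0005,0.004,0,0,0,0.005,0.0005,-0.0005,0.005,0,0,0,0.005,0.0005,-0.0005,0.006,0,0,0,0.005,0.0005,-0.0005,0.006,0,0,0,0.005,0.0005,-0.0005,0.006,0,0,0,0.005]

```text
t: 20.35
tool_pos: [0.5431, -0.1263, 0.0726]
ee_rot: [[0.231, -0.973, 0.0], [-0.973, -0.231, -0.001], [0.001, 0.0, -1.0]]
force: [1.0, 0.1, -0.3]
grip_width: 0.157
grasp_force: 30.0
```

```bash
python3 e.py
```

```text
t 20.35 pos [ 0.5431 -0.1263  0.0726] yaw -76.65 tilt [ 0.0001 -0.0005] F [ 1.   0.1 -0.3] w 13.7 g 30.0 j6 9.7
plate 274 x lo [-0.04536971 -0.04433467 -0.0433795 ] y [-0.02682476  0.02798439] z 0.05250109819996829
housing 67 x lo [-0.04389254 -0.04385223 -0.04368764] y [-0.02607844  0.02862959] z 0.0330760804919954
([-0.0012, 0.0004, -0.0274], [-0.01, -0.03, -0.05])
```

Request:
carry_out:
  deltas: [0,0,0.001,0,0,0,0.005,0,0,0.002,0,0,0,0.005,0,0,0.003,0,0,0,0.005,0,0,0.004,0,0,0,0.005,0,0,0.005,0,0,0,0.005,0,0,0.006,0,0,0,0.005,0,0,0.006,0,0,0,0.005,0,0,0.006,0,0,0,0.005]

```text
t: 21.2
tool_pos: [0.5438, -0.1264, 0.0673]
ee_rot: [[0.231, -0.973, 0.002], [-0.973, -0.231, -0.001], [0.001, -0.002, -1.0]]
force: [-0.9, -0.5, 5.1]
grip_width: 0.16
grasp_force: 30.0
```

```bash
python3 e.py
```

```text
t 21.2 pos [ 0.5438 -0.1264  0.0673] yaw -76.63 tilt [ 0.0018 -0.0008] F [-0.9 -0.5  5.1] w 13.9 g 30.0 j6 9.7
plate 267 x lo [-0.04656846 -0.04570275 -0.04365855] y [-0.02666933  0.02811302] z 0.04772710399114277
housing 75 x lo [-0.04441076 -0.0443938  -0.04407554] y [-0.0282277   0.02791514] z 0.03206499480147029
([-0.0014, 0.001, -0.0327], [-0.09, -0.07, -0.03])
```

Request:
carry_out:
  deltas: [0,0,0.001,0,0,0,0.005,0,0,0.002,0,0,0,0.005,0,0,0.003,0,0,0,0.005,0,0,0.004,0,0,0,0.005,0,0,0.005,0,0,0,0.005,0,0,0.005,0,0,0,0.005,0,0,0.005,0,0,0,0.005,0,0,0.005,0,0,0,0.005]

```text
t: 22.05
tool_pos: [0.5449, -0.1266, 0.0646]
ee_rot: [[0.232, -0.973, 0.005], [-0.973, -0.232, -0.001], [0.003, -0.005, -1.0]]
force: [-2.8, -0.6, 15.4]
grip_width: 0.155
grasp_force: 30.1
```

```bash
python3 e.py
```

```text
t 22.05 pos [ 0.5449 -0.1266  0.0646] yaw -76.59 tilt [ 0.0051 -0.0014] F [-2.8 -0.6 15.4] w 13.5 g 30.1 j6 9.7
plate 255 x lo [-0.04715553 -0.04435011 -0.04140696] y [-0.02612989  0.02795364] z 0.04502288922034836
housing 61 x lo [-0.04557855 -0.04551924 -0.04524058] y [-0.0281905   0.02719015] z 0.03320268402934623
([-0.0019, 0.0019, -0.0355], [-0.26, -0.14, 0.01])
```

In the tool's units: -0.3 degrees / 180 = -0.0017.

Request:
carry_out:
  deltas: [-0.0005,0.0005,0.001,-0.0006,0,0,0.005,-0.0005,0.001,0.002,-0.0011,0,0,0.005,-0.001,0.0015,0.003,-0.0017,-0.0006,0,0.005,-0.001,0.0015,0.003,-0.0017,-0.0006,0,0.005,-0.001,0.0015,0.003,-0.0017,-0.0006,0,0.005,-0.001,0.0015,0.003,-0.0017,-0.0006,0,0.005,-0.001,0.0015,0.003,-0.0017,-0.0006,0,0.005,-0.001,0.0015,0.003,-0.0017,-0.0006,0,0.005]

```text
t: 22.9
tool_pos: [0.5447, -0.1266, 0.0638]
ee_rot: [[0.233, -0.972, 0.003], [-0.972, -0.233, -0.002], [0.003, -0.003, -1.0]]
force: [-4.9, -1.4, 25.0]
grip_width: 0.16
grasp_force: 30.2
```

```bash
python3 e.py
```

```text
t 22.9 pos [ 0.5447 -0.1266  0.0638] yaw -76.52 tilt [ 0.0032 -0.0021] F [-4.9 -1.4 25. ] w 13.9 g 30.2 j6 9.7
plate 258 x lo [-0.04554286 -0.04392785 -0.04198337] y [-0.02645132  0.02830005] z 0.044166245817166105
housing 67 x lo [-0.04549034 -0.04543578 -0.04539255] y [-0.02821116  0.02718517] z 0.032451734609506344
([-0.0018, 0.0017, -0.0362], [-0.15, -0.16, 0.08])
```

The push reached 25 N with the cover about 4 mm above flush. The cover sits about 1.5 mm off-centre, so its step is likely resting on the rim. I'll ease off and recentre.

In the tool's units: -0.1 degrees / 180 = -0.0006.

Request:
carry_out:
  deltas: [0,0,-0.003,0,0,0,0.005,0,0,-0.006,0,0,0,0.005,0,0,-0.008,0,0,0,0.005,-0.0005,0.001,-0.008,-0.0006,-0.0006,0,0.005,-0.001,0.0015,-0.008,-0.0006,-0.0006,0,0.005,-0.0015,0.002,-0.008,-0.0006,-0.0006,0,0.005,-0.0015,0.002,-0.008,-0.0006,-0.0006,0,0.005,-0.0015,0.002,-0.008,-0.0006,-0.0006,0,0.005]

```text
t: 23.75
tool_pos: [0.5397, -0.1247, 0.0667]
ee_rot: [[0.231, -0.973, -0.006], [-0.973, -0.231, 0.001], [-0.003, 0.006, -1.0]]
force: [2.7, -0.2, 2.0]
grip_width: 0.156
grasp_force: 29.9
```

```bash
python3 e.py
```

```text
t 23.75 pos [ 0.5397 -0.1247  0.0667] yaw -76.64 tilt [-0.0064  0.0011] F [ 2.7 -0.2  2. ] w 13.5 g 29.9 j6 9.7
plate 264 x lo [-0.04697137 -0.04466884 -0.04272003] y [-0.02745601  0.02867742] z 0.04707952148142258
housing 65 x lo [-0.04423404 -0.04421401 -0.04407761] y [-0.02674219  0.02814986] z 0.032640638070452255
([0.0011, -0.0025, -0.0333], [0.35, 0.15, -0.04])
```

In the tool's units: 0.2 degrees / 180 = 0.0011.

Request:
carry_out:
  deltas: [0.0003,-0.0015,0,0.0011,0.0006,0,0.005,0.0003,-0.0018,0,0.0011,0.0006,0,0.005,0.0003,-0.0018,0.001,0.0011,0.0006,0,0.005,0.0003,-0.0018,0.002,0.0011,0.0006,0,0.005,0.0003,-0.0018,0.003,0.0011,0.0006,0,0.005,0.0003,-0.0018,0.004,0.0011,0.0006,0,0.005,0.0003,-0.0018,0.005,0.0011,0.0006,0,0.005,0.0003,-0.0018,0.005,0.0011,0.0006,0,0.005]

```text
t: 24.6
tool_pos: [0.541, -0.1251, 0.0642]
ee_rot: [[0.232, -0.973, -0.003], [-0.973, -0.232, -0.001], [0.0, 0.003, -1.0]]
force: [-3.8, -1.5, 16.1]
grip_width: 0.164
grasp_force: 30.1
```

```bash
python3 e.py
```

```text
t 24.6 pos [ 0.541  -0.1251  0.0642] yaw -76.6 tilt [-0.0028 -0.0007] F [-3.8 -1.5 16.1] w 14.3 g 30.1 j6 9.6
plate 255 x lo [-0.04695839 -0.04449739 -0.04191443] y [-0.02731721  0.02819278] z 0.0446320475441504
housing 57 x lo [-0.04592803 -0.04561977 -0.04519067] y [-0.02665742  0.02828253] z 0.032457228383089065
([0.0004, -0.0013, -0.0358], [0.17, -0.0, 0.0])
```

```bash
cat > k.py <<'E'
from h import *
st();c=eyes.calibration('wrist');p,d=eyes.snapshot('wrist');cv2.imwrite('pics/wk.png',p);P=cloud(c,d);g=d>0
s=monitor.read_state();A=np.array(s['ee_rot']);Q=(P-s['tool_pos'])@A;z=P[...,2];X,Y=Q[...,0],Q[...,1]
a=lambda m,v:np.round(np.percentile(v[m],[1,5,50,95,99])*1000,1).tolist() if m.sum()>20 else m.sum()
f=(X>.03)&(X<.1)&g
print('bar x',a(f&(z>.010)&(z<.019)&(abs(Y)<.02)&(X>.04),X))
print('rim end x',a(f&(z>.028)&(z<.038)&(abs(Y)<.026)&(abs(Y)>.012),X),'y',a(f&(z>.028)&(z<.038)&(abs(Y)<.04),Y))
print('plate x',a(f&(z>.039)&(z<.052)&(abs(Y)<.026)&(abs(Y)>.012)&(X<.06),X),'y',a(f&(z>.039)&(z<.052)&(abs(Y)<.04)&(X<.06),Y),'z',a(f&(z>.039)&(z<.052)&(abs(Y)>.012)&(abs(Y)<.026)&(X<.06),z))
print('tongue',a(f&(abs(Y)<.007)&(z>.047)&(z<.053)&(X<.07),X))
ch=g&(z>.006)&(z<.016)&(abs(Y)>.028)&(abs(Y)<.06)&(X>.02)&(X<.045)
print('cheek +',a(ch&(Y>0),Y),'-',a(ch&(Y<0),Y))
E
python3 k.py
```

```text
t 24.65 pos [ 0.541  -0.1251  0.0642] yaw -76.6 tilt [-0.0028 -0.0007] F [-3.7 -0.6 16.8] w 13.7 g 30.1 j6 9.6
bar x [43.3, 46.4, 53.1, 57.6, 58.0]
rim end x [41.9, 42.0, 43.2, 45.7, 46.2] y [-28.3, -26.8, 11.8, 25.7, 26.8]
plate x [30.1, 30.6, 36.7, 42.4, 42.8] y [-29.4, -26.8, -1.9, 22.1, 24.8] z [42.3, 42.8, 44.1, 45.4, 45.8]
tongue [46.0, 46.5, 48.5, 50.0, 50.1]
cheek + [29.6, 30.7, 33.7, 36.8, 37.2] - [-43.5, -43.0, -38.8, -34.2, -33.7]
```

Request:
carry_out:
  deltas: [0,0,-0.003,0,0,0,0.005,0,0.0005,-0.003,0,0,0,0.005,0,0.001,-0.003,0,0,0,0.005,0,0.0015,-0.003,0,0,0,0.005,0,0.0015,-0.001,0,0,0,0.005,0,0.0015,0,0,0,0,0.005,0,0.0015,0.001,0,0,0,0.005,0,0.0015,0.001,0,0,0,0.005]

```text
t: 25.5
tool_pos: [0.5381, -0.1249, 0.0593]
ee_rot: [[0.23, -0.973, -0.007], [-0.973, -0.23, 0.001], [-0.002, 0.007, -1.0]]
force: [0.4, 0.5, -1.2]
grip_width: 0.158
grasp_force: 29.9
```

```bash
cat >> k.py <<'E'
for nm,zl,zh,xl,xh in(('plate',.036,.052,.033,.0405),('rim',.027,.038,.0435,.0455)):
    m=g&(z>zl)&(z<zh)&(X>xl)&(X<xh)&(abs(Y)<.04);y=Y[m];r=np.nonzero(m)[0]
    e=[(Y[i][m[i]].min(),Y[i][m[i]].max()) for i in np.unique(r) if m[i].sum()>30]
    print(nm,len(e),np.median(e,0)*1000 if e else '')
E
python3 k.py
```

```text
t 25.5 pos [ 0.5381 -0.1249  0.0593] yaw -76.69 tilt [-0.0071  0.0007] F [ 0.4  0.5 -1.2] w 13.8 g 29.9 j6 9.7
bar x [43.4, 46.1, 53.9, 58.7, 59.1]
rim end x [31.3, 35.0, 43.1, 45.9, 46.3] y [-31.3, -30.8, 1.3, 22.4, 25.3]
plate x [30.2, 30.7, 36.3, 42.1, 44.2] y [-29.1, -26.5, -3.5, 21.6, 24.4] z [39.0, 39.1, 39.6, 40.7, 47.5]
tongue [44.2, 44.2, 46.2, 47.7, 47.8]
cheek + [28.2, 28.9, 31.7, 34.0, 34.4] - [-46.3, -45.8, -40.7, -36.6, -36.5]
plate 17 [-29.90677433  25.40189176]
rim 6 [-31.25890482  23.51222685]
```

It snapped: the TCP dropped to 0.0593 and the push fell away. Now I'll centre slightly and press to about 10 N.

In the tool's units: 0.2 degrees / 180 = 0.0011.

Request:
carry_out:
  deltas: [0,-0.0005,0,0.0006,0,0,0.005,0,-0.001,0.001,0.0011,0,0,0.005,0,-0.001,0.002,0.0011,0,0,0.005,0,-0.001,0.003,0.0011,0,0,0.005,0,-0.001,0.0035,0.0011,0,0,0.005,0,-0.001,0.0035,0.0011,0,0,0.005,0,-0.001,0.0035,0.0011,0,0,0.005,0,-0.001,0.0035,0.0011,0,0,0.005]

```text
t: 26.35
tool_pos: [0.5396, -0.1248, 0.0589]
ee_rot: [[0.232, -0.973, -0.002], [-0.973, -0.232, 0.001], [-0.001, 0.002, -1.0]]
force: [-4.4, 2.6, 12.8]
grip_width: 0.153
grasp_force: 30.0
```

```bash
python3 k.py
```

```text
t 26.35 pos [ 0.5396 -0.1248  0.0589] yaw -76.61 tilt [-0.0021  0.0006] F [-4.4  2.6 12.8] w 13.3 g 30.0 j6 9.7
bar x [43.2, 45.9, 53.5, 58.3, 58.8]
rim end x [30.5, 32.8, 42.9, 45.4, 46.3] y [-29.8, -28.4, 0.8, 24.0, 25.6]
plate x [30.1, 30.8, 36.2, 41.8, 42.6] y [-28.5, -25.9, -2.0, 20.9, 24.0] z [39.0, 39.0, 39.5, 40.4, 40.9]
tongue [43.9, 44.0, 45.9, 47.4, 47.8]
cheek + [28.4, 29.5, 32.5, 35.5, 35.9] - [-44.7, -44.1, -39.4, -35.0, -34.9]
plate 17 [-29.84074974  25.52356657]
rim 5 [-29.83326113  25.07580458]
```

```bash
python3 - <<'E'
from h import *
st();s=monitor.read_state();A=np.array(s['ee_rot'])
for n in('scene','wrist'):
    c=eyes.calibration(n);p,d=eyes.snapshot(n);P=cloud(c,d);Q=(P-s['tool_pos'])@A
    m=(d>0)&(P[...,2]>.034)&(P[...,2]<.044)&(abs(Q[...,0])<.041)&(abs(Q[...,0])>.022)&(abs(Q[...,1])<.026)
    q=Q[m];r=np.linalg.lstsq(np.c_[q[:,:2],np.ones(len(q))],P[m][:,2],rcond=None)[0];print(n,m.sum(),'slopes',r[:2].round(4),'z med',np.median(P[m][:,2]),'x range',q[:,0].min(),q[:,0].max())
    m=(d>0)&(P[...,2]>.0425)&(P[...,2]<.056)&(abs(Q[...,0])>.035)&(abs(Q[...,0])<.055)&(abs(Q[...,1])<.009)
    print('  tongue top',m.sum(),np.percentile(Q[m][:,0],[5,50,95]).round(4) if m.sum() else '',P[m][:,2].max() if m.sum() else '')
st()
E
```

```text
t 26.4 pos [ 0.5396 -0.1248  0.0589] yaw -76.61 tilt [-0.0021  0.0006] F [-4.8  2.1 12.4] w 13.7 g 30.0 j6 9.7
scene 167 slopes [-0.0319  0.0158] z med 0.03974552386203589 x range -0.040771661785367154 -0.022338770477436005
  tongue top 17 [-0.045  -0.0431 -0.039 ] 0.052650072863558495
wrist 5403 slopes [-0.0038 -0.0027] z med 0.03898551923605875 x range -0.04099916966148627 0.04098359029652106
  tongue top 705 [-0.0427  0.0437  0.0474] 0.05049081299418723
t 26.5 pos [ 0.5395 -0.1247  0.0589] yaw -76.61 tilt [-0.0022  0.0006] F [-5.4  1.8 11.8] w 13.5 g 30.0 j6 9.7
```

Request:
carry_out:
  deltas: [0,0,0.001,0,0,0,0.005,0,0,0.002,0,0,0,0.005,0,0,0.003,0,0,0,0.005,0,0,0.003,0,0,0,0.005,0,0,0.002,0,0,0,0.005,0,0,0.001,0,0,0,0.005,0,0,0,0,0,0,0.005,0,0,0,0,0,0,0.005]

```text
t: 27.3
tool_pos: [0.5396, -0.1248, 0.0589]
ee_rot: [[0.231, -0.973, -0.002], [-0.973, -0.231, 0.001], [-0.001, 0.002, -1.0]]
force: [-5.5, 2.9, 12.0]
grip_width: 0.156
grasp_force: 30.0
```

```bash
python3 - <<'E'
from h import *
st();s=monitor.read_state();A=np.array(s['ee_rot'])
c=eyes.calibration('wrist');p,d=eyes.snapshot('wrist');P=cloud(c,d);Q=(P-s['tool_pos'])@A
for a,b in((-.041,-.03),(-.03,-.022),(.022,.03),(.03,.04)):
    m=(d>0)&(P[...,2]>.03)&(P[...,2]<.048)&(Q[...,0]>a)&(Q[...,0]<b)&(abs(Q[...,1])<.024);print(a,m.sum(),np.percentile(P[m][:,2],[10,50,90]).round(4) if m.sum() else '')
st()
E
```

```text
t 27.3 pos [ 0.5396 -0.1248  0.0589] yaw -76.61 tilt [-0.0018  0.0007] F [-5.5  2.9 12. ] w 13.6 g 30.0 j6 9.7
-0.041 646 [0.0382 0.039  0.0411]
-0.03 12 [0.0385 0.039  0.0397]
0.022 1853 [0.0382 0.039  0.0398]
0.03 2381 [0.0382 0.039  0.0399]
t 27.35 pos [ 0.5396 -0.1248  0.0588] yaw -76.61 tilt [-0.002   0.0007] F [-4.8  2.1 12.2] w 13.8 g 30.0 j6 9.7
```

The plate is level at both ends and the push holds at 12 N, so I'm handing in.

```bash
python3 -c "
from station import ticket
print(ticket.hand_in())"
```

```text
the job is handed in; nothing more can be done
None
```

The job is handed in, but the hand-in returned no verdict. By my own measurements the housing is home in the stop, the cover is snapped on and level, and the gripper is still pressing on it with about 12 N.

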